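# Throw the turntable's toggle clamp with the extension bar

## Task

Lock the round insert into its nest on the turntable: pick up the loose extension bar, seat its channel end down over the clamp's lever, and swing the lever counter-clockwise, seen from above, past its dead point until it rests home on its stop. Work the lever only through the bar, feel for the stop and do not force the lever against it or let it fly back, and leave the insert and the other things on the bench alone. Then lift the bar off and lay it flat on the bench, well clear of the turntable, with the lever still locked.

Things in the scene. Friction and masses are not known exactly. Their poses are not given: they have to be found in the camera images.
- lever_pivot (a point): Point on the vertical hinge axis of the steel push clamp's lever, level with the top face of the lever's stub, 106 mm over the bench. The clamp stands on the rim of the turntable. The lever's hub is 26 mm across. Axes move with the lever: x outward along the stub, z up.
- lever_seat (a point): Middle of the top face of the lever's straight, level steel stub, 61 mm out from the hinge axis; x outward, z up. The stub is 12 mm wide, 18 mm high, ends 78 mm from the axis, and is free for 30 mm underneath. It swings in a horizontal plane.
- lever: Clamp lever, origin and axes as lever_pivot. Starts fully open; turns counter-clockwise from above, travel differs each time: dead point 0.65 to 1.0 rad from the start, then a hard closed stop 0.12 rad on. A spring resists with up to 0.6 to 1.4 N m, falling to nothing at the dead point; beyond it pushes the lever gently (0.2 to 0.4 N m) to the stop. Let go before, it flies back.
- plunger_nose (a point): Front end of the plunger's steel rod on the rod's axis, 69 mm over the bench; a 10 mm sprung rubber tip sits ahead of it and presses on the insert. The lever drives it along the turntable's +y. With the clamp locked it is about 36 mm short of the nest point; it hardly moves near the dead point.
- bar_grip (a point): Grip point of the loose dark steel extension bar, 0.38 kg, 216 mm long, 34 mm high, lying on the bench: centre of its beam (14 by 14 mm), 27 mm over its underside. x runs along the bar from channel end to tail, z up. The beam runs 59 mm to the channel's end wall and 79 mm to the tail's round foot (22 mm across); the channel's open end is 115 mm away at -x.
- bar_socket (a point): Middle of the ceiling of the bar's channel, 90 mm at -x and 3 mm below the grip point. Channel 50 mm long, open below and at -x, end wall 25 mm at +x; 17 mm wide inside (loose on the stub: under load the bar leads the lever by 0.1 rad or more); walls 24 mm deep, flared lips 31 mm over all. Seated, this point lies on lever_seat (within 7 mm along the stub), bar x along stub x.
- insert_mid (a point): Centre of the loose round steel cavity insert (60 mm across, 36 mm high, 0.6 kg) standing on the turntable's rubber ring; not to be touched: the clamp's plunger pushes it home.
- nest (a point): Where the insert's centre is when it is home against the nest's two round pins, 155 mm from the lever's hinge axis; fixed.
- turntable: Round steel turntable, 240 mm across, 48 mm high; origin at the centre of its underside on the bench. The lever's hinge axis lies 110 mm from it at its own -y. Fixed.
- stand: Bystander: slotted aluminium stand holding four white ceramic stones, 70 by 130 mm, about 97 mm high; origin under its middle.
- gauge: Bystander: brass gauge block 35 by 30 by 25 mm; origin under its middle.
- lamp: Bystander: green enamelled lamp base, 140 mm across, with a short stem, 120 mm high; origin under its middle.
- bar: the extension bar as a whole: origin 27 mm below bar_grip, same axes.
- insert: the insert as a whole: origin at the centre of its underside.
There are look-alikes about, which are no part of the job. What is meant by the insert is not green, and is the smaller of those in its own colour.

How it is judged:
On the way, in this order (a step that is already met when the one before it is completed fails the run):
1. the bar's channel is seated over the lever's stub, the lever still open (horizontal distance between bar_socket and lever_seat below 0.02 m and z of bar_socket in the frame of lever_seat between -0.006 and 0.005 m and angle between the x axis of bar_grip and the x axis of lever_seat, either way round below 0.3 rad and not (y of plunger_nose in the frame of nest above -0.0375 m)), for 0.2 s.
2. the lever is thrown with the bar on it: the plunger is fully out (horizontal distance between bar_socket and lever_seat below 0.02 m and z of bar_socket in the frame of lever_seat between -0.006 and 0.005 m and angle between the x axis of bar_grip and the x axis of lever_seat, either way round below 0.3 rad and y of plunger_nose in the frame of nest above -0.0375 m), for 0.2 s.
3. the bar is off the lever, which stays thrown (it went past its dead point) (y of plunger_nose in the frame of nest above -0.0375 m and distance between bar_socket and lever_seat above 0.03 m), for 0.3 s.
At the end, for the whole second after the job is handed in: The clamp is locked (plunger nose at most 37.5 mm short of the nest point along the turntable's y), the insert upright within 2.5 mm of the nest point, and the bar lies flat on the bench, foot and channel down, at rest, its grip point over 220 mm from the turntable's centre (y of plunger_nose in the frame of nest above -0.0375 m and horizontal distance between insert_mid and nest below 0.0025 m and angle between insert_mid's own z axis and vertical below 0.05 rad and height (world z) of bar_grip between 0.02 and 0.034 m and angle between bar_grip's own z axis and vertical below 0.12 rad and horizontal distance between bar_grip and turntable above 0.22 m and linear speed of bar below 0.02 m/s and linear speed of insert below 0.01 m/s); the robot touches nothing.
It fails at once if the bar forces the lever: more than 50 N between them (contact force between bar and lever above 50 N).
It fails at once if the lever is let fly (faster than 3.5 rad/s) (angular speed of lever above 3.5 rad/s).
It fails at once if the robot itself touches the lever (over 3 N) (contact force between any of the fingers, the arm and lever above 3 N).
It fails at once if the robot or the bar touches the insert (over 2 N) (contact force between any of the fingers, the arm, bar and insert above 2 N).
It fails at once if a bystander is pushed more than 20 mm (distance of any of stand, gauge, lamp from where it was at the start of the episode above 0.02 m).
It also fails if it takes over 70 s, if anything falls off the work surface, if the arm or the gripper's body presses on something with over 40 N, if the wrist force passes 120 N, or if a joint passes its speed limit or range.

## Robot

A 6-joint arm with a two-finger parallel gripper is mounted at the origin on the work surface. World frame = base frame: x ahead of the robot, y to its left, z up, the work surface at z = 0. Lengths are in m, angles in rad, forces in N, time in s.
With the tool pointing down it reaches from about 0.4 to 0.825 m from the base axis. Payload 7 kg.
Tool frame: the origin (TCP) lies on the centre line of the jaws, within the pads' length; the fingertips stand 25 mm ahead of it and the grasp point (between the pads) lies 6 mm ahead of it; z points along the fingers, y is the direction in which the jaws open and shut (so a half turn about z gives the same grasp; the last joint's range is limited). The gripper opens to 88 mm and grips with 3 to 60 N. Pads are 19 mm wide; open, the fingers measure 130 mm over their backs; the gripper's body (78 mm by 193 mm) begins 47 mm behind the grasp point.
Start: joints at [1.473, 0.359, 0.012, 0, -1.224, -0.288], TCP at [0.254, 0.625, 0.252] pointing down, gripper open.
Joint ranges: [-3.07, 3.07], [-1.43, 2.12], [-1.02, 1.25], [-3.03, 1.67], [-3.05, -0], [-3.03, 3.03]. Speed limits (rad/s): [2.39, 2.39, 3.01, 3.14, 3.14, 3.14].

## Interface

Orientations are given as [roll, pitch, yaw] about the fixed x, y, z axes, in that order (R = Rz(yaw) Ry(pitch) Rx(roll)).
In Python, from station import * gives the robot as it stands. The module is installed in compiled form; this text tells all that it offers.
- The arm moves only by the tool step_arm, never from a script. Its argument "commands" is text: rows parted by semicolons, each of 6 numbers parted by spaces: the shift along the tool's x, y, z in mm, then the turn, a rotation vector about the tool's x, y, z in rad. A call has 1 to 8 rows; each row shifts and turns the commanded pose from where the row before left it, along the tool's axes as they then stand; what a row does not reach is not made up. A row lasts 1/8 s, in which the tool goes at most 62.5 mm and 10.7 degrees, less where a joint would pass 70% of its speed; a pose out of reach is approached as far as the arm can. A call is refused whole if a number of a shift passes 62.5 or a number of a turn 0.188, either way. A call with a gripper value outside its range is refused whole. "jaw" is the finger opening in mm, from 0 to 87.6, set as the call begins (left out, the last holds). The fingers move at their own pace and stop on an object; "grip_force" is the grip in N (left out, the last holds). Time passes only in rows, so rows that do not move let the fingers close. It gives the time, the measured TCP pose, the force and the opening at its end, in the units of the state.
- get_state(): the state, without advancing time (a new reading comes with each control period).
- grab_frame(name): name is "scene" or "top" or "wrist"; returns a dict with "frame" (384x512x3 uint8, red, green, blue), "fovy" (degrees; the focal length in pixels is half the picture's height over the tangent of half this angle, whatever the lens; pixels are square), "cx", "cy" (the principal point, pixels), "k1" (the pictures are not rectified: a ray, as slopes to the right and down, at radius r is drawn at 1 + k1 r^2 times it, then the intrinsics apply), "rvec" (rotation vector, rad) and "tvec" (3), from world to camera coordinates, as OpenCV has them; the wrist camera has in their place "tool_from_camera" (4x4, takes a point from camera to tool coordinates, whose origin is the TCP and whose axes are the flange's). Camera axes: x right, y down, z forward; pixel columns grow to the right and rows downward; lengths in m; the calibration is good to about 2 mm. A picture is of the moment at which its call begins: read the wrist's pose just before it. There is no depth.
- job_done(): hands the job in, once; it reports no verdict.
Trained networks look in a picture, given as the dict that the camera call returned (one of the last four; its "shot" number tells which), for a name from the list of things; names that differ only in an ending like _2 or _b are one class to them, and where a whole thing is asked for, a point or a joint stands for the part that bears it (a point fixed in the world has none). Each returns a list of dicts, best first, with "conf" (0 to 1); they miss things now and then, are a little off and sometimes report something else, mostly with a low value. They report only what shows in the picture. A call takes as long as a camera call. They do not tell look-alikes from the thing itself.
- recognise(picture, name): "pixel" ([column, row] in pixels, amid what is visible of it).
The state is a dict: "t": time; "q": joint angles; "qd": joint speeds; "joint_efforts": joint torques, N m; "eef_pos": TCP position; "ee_rot": TCP orientation; "force": force on the tool from outside, world axes, zero at the start; "moment": the same for the moment, N m; "width": finger opening in m.
Only numpy, scipy, OpenCV 4.12 (cv2) and the standard library are available. Lean on these libraries where they do the work, as an engineer would, in place of code of your own. Each camera call takes 0.05 s, during which the arm holds its last target.

## Working session

There is one attempt and no reset: what is moved stays moved. The work goes in short steps, Python scripts to look and compute and a tool call to move; the robot and the scene stay as the last step left them, time stands still between calls to the robot, and variables do not carry over. Pictures are saved under pics/ and viewed, and the job is handed in when it is done.

Besides the shell and the picture viewer there is one more tool, called after ">>>" in YAML: its name, and indented under it one key for each argument. step_arm: Moves the arm, as the interface text tells. Its arguments: {"type":"object","properties":{"commands":{"type":"string"},"jaw":{"type":"number"},"grip_force":{"type":"number"}},"required":["commands"]}

```bash
mkdir -p pics; cat > h.py <<'E'
from station import *
import numpy as np, cv2
from scipy.spatial.transform import Rotation as R
def K(p):
    f=p["frame"].shape[0]/2/np.tan(np.radians(p["fovy"])/2)
    return f
def pose(p,st=None):
    if "rvec" in p:
        Rm=cv2.Rodrigues(np.array(p["rvec"],float))[0]; t=np.array(p["tvec"],float).ravel()
        return Rm.T, -Rm.T@t   # cam->world
    T=np.array(p["tool_from_camera"]); Rt=R.from_euler('xyz',st["ee_rot"]).as_matrix()
    return Rt@T[:3,:3], Rt@T[:3,3]+np.array(st["eef_pos"])
def ray(p,px,st=None):
    f=K(p); d=(np.array(px,float)-[p["cx"],p["cy"]])/f
    u=d.copy()
    for _ in range(30): u=d/(1+p["k1"]*(u@u))
    Rw,c=pose(p,st); v=Rw@np.array([u[0],u[1],1]); return c,v
def atz(p,px,z,st=None):
    c,v=ray(p,px,st); return c+v*(z-c[2])/v[2]
def proj(p,X,st=None):
    Rw,c=pose(p,st); x=Rw.T@(np.array(X,float)-c); u=x[:2]/x[2]; u=u*(1+p["k1"]*(u@u))
    return u*K(p)+[p["cx"],p["cy"]]
def save(p,n,s=1.5): cv2.imwrite("pics/"+n,cv2.resize(p["frame"][:,:,::-1],None,fx=s,fy=s,interpolation=cv2.INTER_CUBIC))
E
python3 - <<'E'
from h import *
s=get_state(); print(s)
for n in ["scene","top","wrist"]:
    p=grab_frame(n); save(p,n+"0.png"); print(n,p["fovy"],p["cx"],p["cy"],p["k1"])
    print(pose(p,s)[1])
    for k in ["lever_pivot","lever_seat","plunger_nose","bar_grip","bar_socket","insert_mid","turntable","stand","gauge","lamp","bar"]:
        zz=dict(lever_pivot=.106,lever_seat=.106,plunger_nose=.069,bar_grip=.027,bar_socket=.024,insert_mid=.066).get(k,0.03)
        print(k,[(np.round(r["pixel"]).tolist(),round(r["conf"],2),np.round(atz(p,r["pixel"],zz,s),3).tolist()) for r in recognise(p,k)[:4]])
E
```

```text
{'t': 0.0, 'q': array([ 1.47311728e+00,  3.59348343e-01,  1.10417980e-02, -3.27118814e-04,
       -1.22410325e+00, -2.88101034e-01]), 'qd': array([-4.23762685e-04, -1.35629372e-03,  1.93263835e-03, -1.37395632e-04,
        7.76980106e-05, -1.01387190e-03]), 'joint_efforts': array([ 1.87458012e-03, -5.82719529e+01,  2.93049413e+01,  6.99699953e+00,
        7.22914396e-03, -1.47234255e-04]), 'eef_pos': array([0.25384938, 0.62495465, 0.25064431]), 'ee_rot': array([ 3.13995830e+00, -1.63639662e-04, -3.85891351e-01]), 'force': array([ 0.52132269, -0.21310062,  0.01861132]), 'moment': array([ 0.00704132, -0.04560453,  0.04656842]), 'width': 0.08778500426406766}
scene 55.19979882042055 253.56727666387656 190.63367270725766 -0.0042853012533314834
[1.0555774  0.0445356  0.84459248]
lever_pivot [([208.0, 166.0], 0.75, [0.502, -0.089, 0.106])]
lever_seat [([209.0, 168.0], 0.5, [0.508, -0.087, 0.106])]
plunger_nose [([253.0, 186.0], 0.54, [0.534, 0.024, 0.069])]
bar_grip [([146.0, 197.0], 0.67, [0.545, -0.26, 0.027])]
bar_socket [([140.0, 197.0], 0.63, [0.543, -0.275, 0.024])]
insert_mid [([193.
[... 1020 characters left out ...]
301.0, 191.0], 0.78, [0.558, -0.128, 0.066]), ([215.0, 136.0], 0.61, [0.743, 0.142, 0.066]), ([228.0, 195.0], 0.6, [0.551, 0.101, 0.066])]
turntable [([242.0, 204.0], 0.55, [0.526, 0.058, 0.03])]
stand [([141.0, 235.0], 0.69, [0.433, 0.381, 0.03]), ([227.0, 196.0], 0.65, [0.555, 0.105, 0.03])]
gauge [([352.0, 151.0], 0.52, [0.694, -0.305, 0.03])]
lamp [([140.0, 171.0], 0.93, [0.642, 0.391, 0.03])]
bar [([343.0, 200.0], 0.74, [0.534, -0.265, 0.03])]
wrist 59.11976459562266 251.18315719496144 194.79773904209637 -0.0500339493933461
[0.32507888 0.59556335 0.38441764]
lever_pivot []
lever_seat []
plunger_nose []
bar_grip []
bar_socket []
insert_mid []
turntable []
stand []
gauge []
lamp []
bar []
```

View pics/scene0.png

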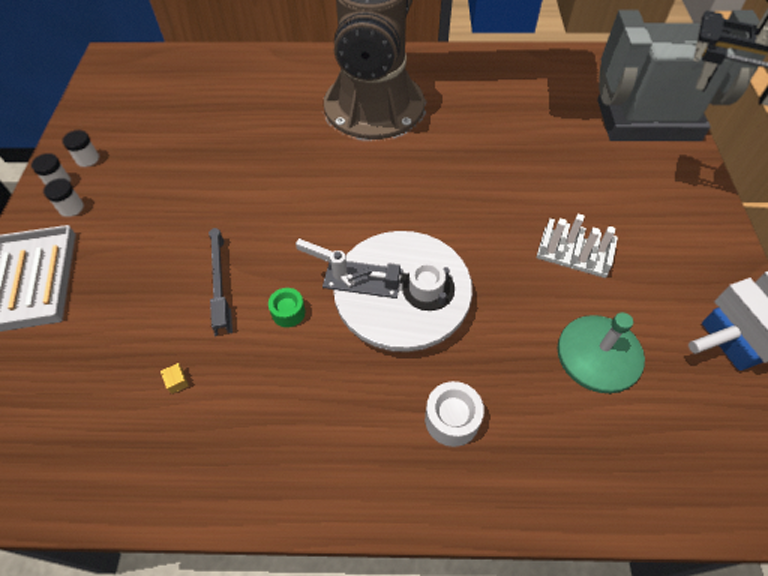

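View pics/top0.png

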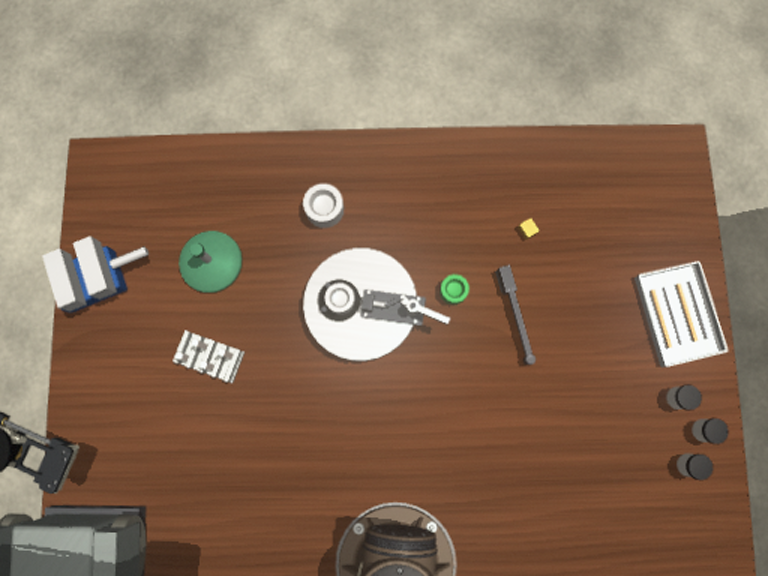

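The scene picture shows the bar at about (218,280) and the lever stub from (335,262) to (298,242). The turntable is at (403,290), with the white insert in front of the plunger at (428,280). The green cup at (287,306) and the large white ring at (455,412) are look-alikes. Next I'll work out a cylindrical transit to hover over the bar.

```bash
cat >> h.py <<'E'
def plan(tgt,yaw,n,cyl=True,center=(0,0),start=None,dec=(1,3)):
    """yaw motion rows, tool down. cyl: interpolate polar about center"""
    s=get_state(); p0=np.array(s["eef_pos"]); y0=s["ee_rot"][2]
    if start is not None: p0,y0=np.array(start[0],float),start[1]
    tgt=np.array(tgt,float); c=np.array([*center,0])
    a0=np.arctan2(*(p0-c)[1::-1]); a1=np.arctan2(*(tgt-c)[1::-1]); r0=np.hypot(*(p0-c)[:2]); r1=np.hypot(*(tgt-c)[:2])
    rows=[]; p=p0.copy(); y=y0
    for i in range(1,n+1):
        f=i/n
        if cyl:
            a=a0+(a1-a0)*f; r=r0+(r1-r0)*f; q=np.array([c[0]+r*np.cos(a),c[1]+r*np.sin(a),p0[2]+(tgt[2]-p0[2])*f])
        else: q=p0+(tgt-p0)*f
        yy=y0+(yaw-y0)*f
        Rt=R.from_euler('xyz',[np.pi,0,y]).as_matrix()
        d=np.round(Rt.T@(q-p)*1000,dec[0]); t=round(-(yy-y),dec[1])
        p=p+Rt@d/1000; y=y-t; rows.append("%g %g %g 0 0 %g"%(*d,t))
    for i in range(0,n,8): print("; ".join(rows[i:i+8]))
    print("end",np.round(p,4),round(y,3))
E
python3 - <<'E'
from h import *
plan([.50,-.20,.25],-2.86,22)
E
```

```text
47.5 7.9 0.1 0 0 0.112; 47.4 5.9 0 0 0 0.113; 47.2 4 0.1 0 0 0.112; 46.8 2.1 0.1 0 0 0.113; 46.5 0.2 0.1 0 0 0.112; 46 -1.6 0 0 0 0.113; 45.4 -3.5 0.1 0 0 0.112; 44.9 -5.2 0.1 0 0 0.113
44.1 -6.9 0 0 0 0.112; 43.4 -8.6 0.1 0 0 0.113; 42.6 -10.3 0.1 0 0 0.112; 41.8 -11.8 0.1 0 0 0.113; 40.8 -13.3 0 0 0 0.112; 39.9 -14.8 0.1 0 0 0.112; 38.9 -16.2 0.1 0 0 0.113; 37.7 -17.5 0.1 0 0 0.112
36.7 -18.8 0 0 0 0.113; 35.5 -20 0.1 0 0 0.112; 34.3 -21.2 0.1 0 0 0.113; 33.1 -22.4 0 0 0 0.112; 31.8 -23.3 0.1 0 0 0.113; 30.5 -24.3 0.1 0 0 0.112
end [ 0.5  -0.2   0.25] -2.86
```

>>> step_arm:
  commands: "47.5 8 0 0 0 0.112; 47.5 6 0 0 0 0.113; 47 4 0 0 0 0.112; 47 2 0 0 0 0.113; 46.5 0 0 0 0 0.112; 46 -1.5 0 0 0 0.113; 45.5 -3.5 0 0 0 0.112; 45 -5 0 0 0 0.113"

```text
t: 2.8
eef_pos: [0.5114, 0.3595, 0.2516]
ee_rot: [-3.141, -0.0, -1.29]
force: [0.8, 0.0, -0.4]
width: 0.0874
```

>>> step_arm:
  commands: "44 -7 0 0 0 0.112; 43.5 -8.5 0 0 0 0.113; 42.5 -10.5 0 0 0 0.112; 42 -12 0 0 0 0.113; 41 -13.5 0 0 0 0.112; 40 -15 0 0 0 0.112; 39 -16 0 0 0 0.113; 37.5 -17.5 0 0 0 0.112"

```text
t: 3.8
eef_pos: [0.5757, 0.0247, 0.2517]
ee_rot: [-3.141, 0.0, -2.189]
force: [0.2, -0.1, 0.7]
width: 0.0877
```

>>> step_arm:
  commands: "36.5 -19 0 0 0 0.113; 35.5 -20 0 0 0 0.112; 34.5 -21 0 0 0 0.113; 33 -22.5 0 0 0 0.112; 32 -23.5 0 0 0 0.113; 30.5 -24.5 0 0 0 0.112; 0 0 0 0 0 0; 0 0 0 0 0 0"

```text
t: 4.8
eef_pos: [0.5009, -0.2011, 0.2518]
ee_rot: [-3.141, 0.001, -2.859]
force: [0.0, 0.4, -0.0]
width: 0.0875
```

```bash
python3 - <<'E'
from h import *
s=get_state(); print(s['t'],s['eef_pos'],s['ee_rot'],s['force'])
p=grab_frame("wrist"); save(p,"w1.png"); import pickle; pickle.dump((p,s),open("w1.pkl","wb"))
q=grab_frame("top"); save(q,"t1.png"); pickle.dump(q,open("t1.pkl","wb"))
for k,zz in dict(lever_pivot=.106,lever_seat=.106,plunger_nose=.069,bar_grip=.027,bar_socket=.024,insert_mid=.066,turntable=.048).items():
  print(k,[(np.round(r["pixel"]).tolist(),round(r["conf"],2),np.round(atz(p,r["pixel"],zz,s),3).tolist()) for r in recognise(p,k)[:4]])
E
```

```text
4.8 [ 0.50094645 -0.20107532  0.2517654 ] [-3.14146991e+00  5.85857094e-04 -2.85947487e+00] [ 0.04647576  0.37855399 -0.03647212]
lever_pivot [([377.0, 219.0], 0.79, [0.498, -0.087, 0.106])]
lever_seat []
plunger_nose []
bar_grip [([188.0, 164.0], 0.56, [0.516, -0.269, 0.027])]
bar_socket [([190.0, 164.0], 0.95, [0.515, -0.267, 0.024])]
insert_mid [([287.0, 235.0], 0.68, [0.55, -0.15, 0.066])]
turntable [([442.0, 204.0], 0.86, [0.477, 0.002, 0.048])]
```

View pics/w1.png

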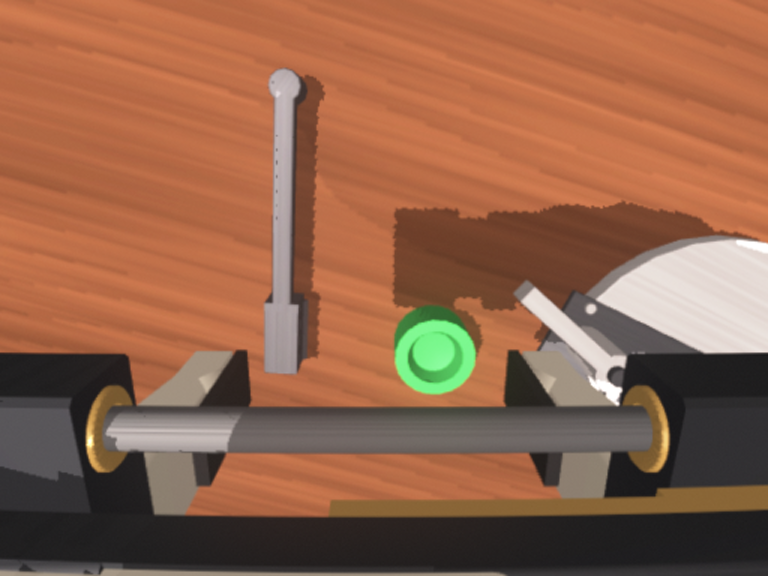

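The wrist picture shows the bar upright in view, with its foot at (285,84), the beam–channel step at (283,299) and the channel's open end at (281,373). The lever stub tip is at (524,291), with its hub near (612,372) half hidden by the finger.

```bash
python3 - <<'E'
from h import *
import pickle
p,s=pickle.load(open("w1.pkl","rb"))
im=p["frame"]; g=cv2.resize(im[:260,150:430,::-1],None,fx=2.8,fy=2.3,interpolation=cv2.INTER_CUBIC)
cv2.imwrite("pics/w1z.png",g)
W={k:atz(p,np.array(v)/1.5,.034,s) for k,v in dict(foot=(285,84),b1=(284.5,110),b2=(283,290),step=(283,299),end=(281,373)).items()}
for k,v in W.items(): print(k,v.round(4))
d=W["b1"]-W["b2"]; print("yaw",np.arctan2(d[1],d[0]))
d=W["foot"]-W["end"]; print("yaw",np.arctan2(d[1],d[0]),np.linalg.norm(d))
u=d/np.linalg.norm(d)
for k,o in dict(foot=-.079,step=.059,end=.115).items(): print("grip from",k,(W[k]+u*o).round(4))
E
```

```text
foot [ 0.4088 -0.2911  0.034 ]
b1 [ 0.4246 -0.2876  0.034 ]
b2 [ 0.545  -0.2601  0.034 ]
step [ 0.5516 -0.2586  0.034 ]
end [ 0.6094 -0.2467  0.034 ]
yaw -2.9168283079289687
yaw -2.9237420220673886 0.2054223326663117
grip from foot [ 0.486  -0.2741  0.034 ]
grip from step [ 0.494  -0.2713  0.034 ]
grip from end [ 0.4971 -0.2716  0.034 ]
```

View pics/w1z.png

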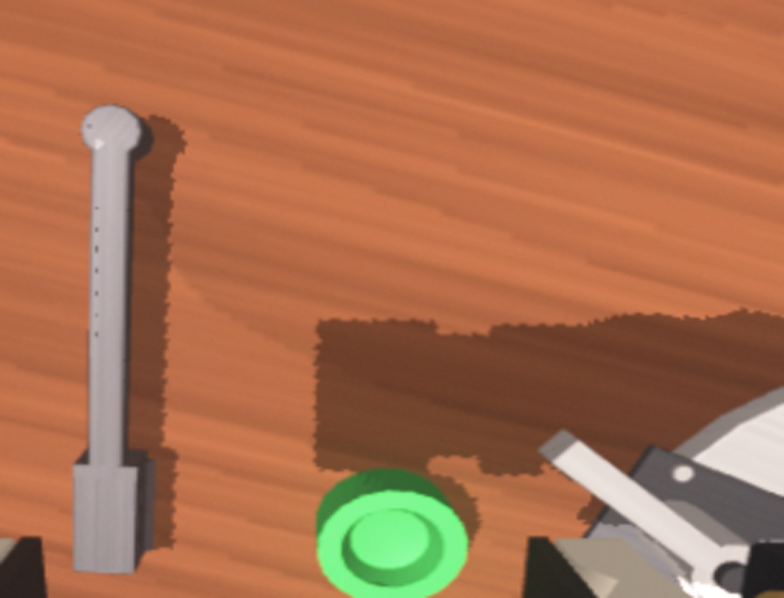

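>>> step_arm:
  commands: "-28 15.5 0 0 0 0; -28 15.5 0 0 0 0; -28 15.5 0 0 0 0; -28 15.5 0 0 0 0; 0 0 0 0 0 0; 0 0 0 0 0 0"

```text
t: 6.0
eef_pos: [0.5908, -0.1104, 0.2513]
ee_rot: [3.141, -0.001, -2.859]
force: [0.4, -0.1, -0.0]
width: 0.0877
```

```bash
python3 - <<'E'
from h import *
s=get_state(); print(s['t'],s['eef_pos'],s['ee_rot'],s['force'])
p=grab_frame("wrist"); save(p,"w2.png"); import pickle; pickle.dump((p,s),open("w2.pkl","wb"))
for k,zz in dict(lever_pivot=.106,lever_seat=.106,plunger_nose=.069,bar_grip=.027,bar_socket=.024,insert_mid=.066,turntable=.048).items():
  print(k,[(np.round(r["pixel"]).tolist(),round(r["conf"],2),np.round(atz(p,r["pixel"],zz,s),3).tolist()) for r in recognise(p,k)[:4]])
E
```

```text
6.0 [ 0.59082024 -0.11035852  0.25127503] [ 3.14144307e+00 -6.96480056e-04 -2.85939814e+00] [ 0.36600454 -0.07720431 -0.03569286]
lever_pivot [([318.0, 95.0], 0.79, [0.503, -0.082, 0.106]), ([63.0, 208.0], 0.19, [0.655, -0.266, 0.106])]
lever_seat [([318.0, 93.0], 0.88, [0.501, -0.082, 0.106])]
plunger_nose [([417.0, 158.0], 0.8, [0.528, 0.035, 0.069])]
bar_grip [([122.0, 100.0], 0.72, [0.559, -0.259, 0.027])]
bar_socket [([122.0, 100.0], 0.81, [0.559, -0.261, 0.024]), ([405.0, 134.0], 0.4, [0.509, 0.036, 0.024])]
insert_mid [([479.0, 191.0], 0.83, [0.541, 0.111, 0.066]), ([232.0, 135.0], 0.65, [0.557, -0.14, 0.066]), ([367.0, 328.0], 0.55, [0.722, 0.062, 0.066])]
turntable [([404.0, 136.0], 0.87, [0.511, 0.025, 0.048])]
```

View pics/w2.png

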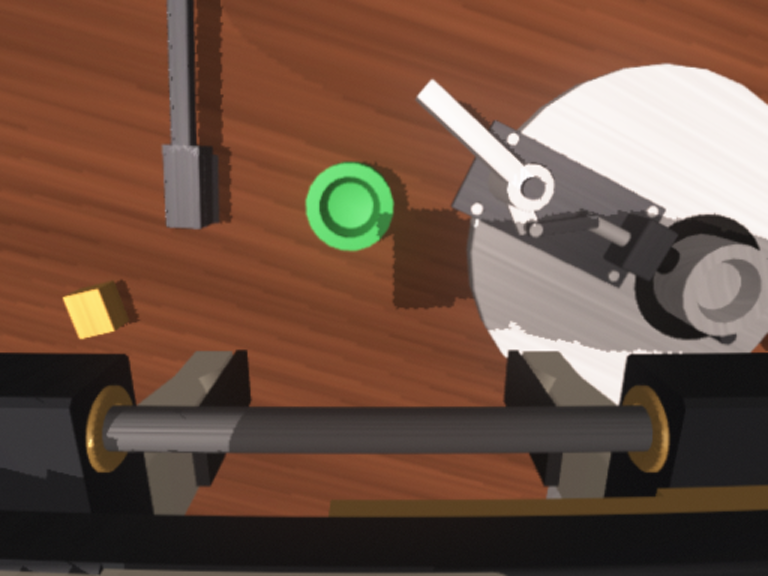

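The wrist picture shows the lever hub at about (531,187) and the stub tip at about (426,89). The plunger runs toward the insert at (725,288), and the gauge is at (95,312). I'll zoom in on the lever.

```bash
python3 - <<'E'
from h import *
import pickle
p,s=pickle.load(open("w2.pkl","rb"))
im=p["frame"]; g=cv2.resize(im[40:180,260:430,::-1],None,fx=4,fy=4,interpolation=cv2.INTER_CUBIC)
cv2.imwrite("pics/w2z.png",g)
E
```

```text
(no output)
```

View pics/w2z.png

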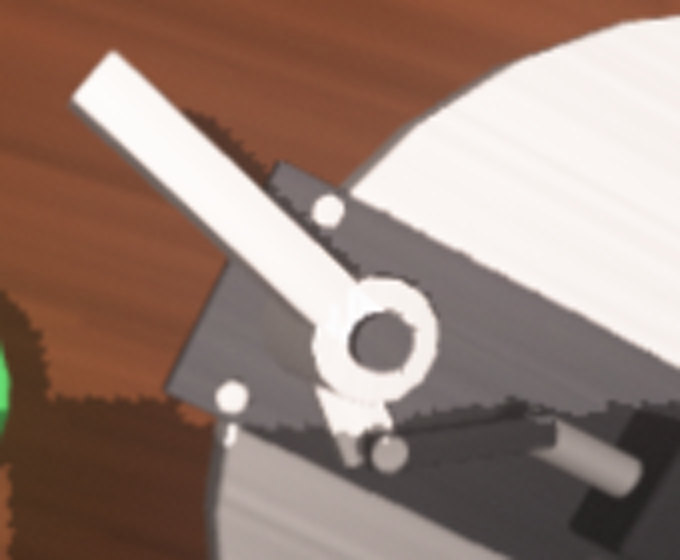

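```bash
python3 - <<'E'
from h import *
import pickle
p,s=pickle.load(open("w2.pkl","rb"))
f=lambda x,y:atz(p,((x+.5)/4-.5+260,(y+.5)/4-.5+40),.106,s)
a,b=f(113,52),f(72,98); print("width",np.linalg.norm(a-b))
tip=(a+b)/2; m=(f(312,325)+f(360,283))/2; print("width2",np.linalg.norm(f(312,325)-f(360,283)),tip,m)
d=tip-m; u=d/np.linalg.norm(d); yaw=np.arctan2(u[1],u[0]); print("yaw",yaw)
piv=tip-.078*u; print("pivot",piv,"hub ring at .106",f(384,340), "at .12",atz(p,((384.5)/4-.5+260,(340.5)/4-.5+40),.12,s))
print("seat",tip-.017*u,"grip",piv+.151*u)
# nose etc
print("insert top",atz(p,(725/1.5,285/1.5),.084,s))
q=pickle.load(open("t1.pkl","rb"))
for n,X in dict(piv=piv,tip=tip).items(): print(n,"top px x1.5",proj(q,X)*1.5)
plan([.4966,-.2716,.15],-2.921,6,cyl=False)
E
```

```text
width 0.011478613165295394
width2 0.012442444364798627 [ 0.48438035 -0.11696719  0.106     ] [ 0.51202191 -0.05657067  0.106     ]
yaw -2.000008732508826
pivot [ 0.51684042 -0.04604228  0.106     ] hub ring at .106 [ 0.51596557 -0.04462257  0.106     ] at .12 [ 0.51608566 -0.04903057  0.12      ]
seat [ 0.49145498 -0.1015092   0.106     ] grip [ 0.45400105 -0.18334564  0.106     ]
insert top [0.53746849 0.10160892 0.084     ]
piv top px x1.5 [413.41932982 303.97573349]
tip top px x1.5 [449.4368921  319.28693796]
22.6 -21.4 17 0 0 0.01; 22.3 -21.6 16.9 0 0 0.01; 22.1 -21.9 17 0 0 0.01; 21.9 -22 16.9 0 0 0.011; 21.7 -22.3 17 0 0 0.01; 21.4 -22.6 17 0 0 0.01
end [ 0.4966 -0.2716  0.15  ] -2.921
```

```bash
python3 - <<'E'
from h import *
import pickle
q=pickle.load(open("t1.pkl","rb"))
cv2.imwrite("pics/t1z.png",cv2.resize(q["frame"][150:250,190:330,::-1],None,fx=5,fy=5,interpolation=cv2.INTER_CUBIC))
E
```

```text
(no output)
```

View pics/t1z.png

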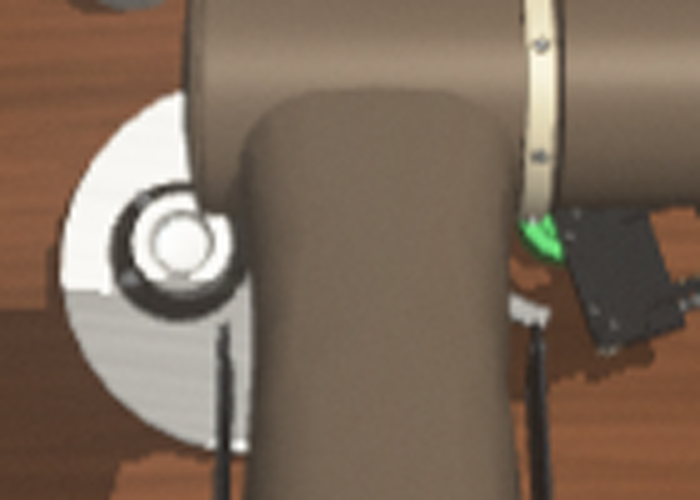

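>>> step_arm:
  commands: "22.5 -21.5 17 0 0 0.01; 22.5 -21.5 17 0 0 0.01; 22 -22 17 0 0 0.01; 22 -22 17 0 0 0.01; 21.5 -22.5 17 0 0 0.01; 21.5 -22.5 17 0 0 0.01; 0 0 0 0 0 0; 0 0 0 0 0 0"
  jaw: 60
  grip_force: 55

```text
t: 7.4
eef_pos: [0.4972, -0.2718, 0.1499]
ee_rot: [-3.141, 0.0, -2.92]
force: [0.8, -0.4, -0.0]
width: 0.0604
```

```bash
python3 - <<'E'
from h import *
s=get_state(); print(s['t'],s['eef_pos'],s['ee_rot'],s['width'])
p=grab_frame("wrist"); save(p,"w3.png")
G=np.array([.4966,-.2716,.034]);u=np.array([np.cos(-2.921),np.sin(-2.921),0])
for o in (-.115,-.059,0,.05,.09): print(o,proj(p,G+u*o,s)*1.5)
plan([.4966,-.2716,.033],-2.921,5,cyl=False)
E
```

```text
7.4 [ 0.49724803 -0.27179294  0.14992352] [-3.14119473e+00  4.82635607e-04 -2.92018832e+00] 0.06036649219576772
-0.115 [379.36816986 484.8648827 ]
-0.059 [379.56749735 398.75943537]
0 [379.79454976 295.58358794]
0.05 [379.99939987 197.18117562]
0.09 [380.16958078 110.82667425]
0.2 0 23.4 0 0 0; 0.2 0 23.4 0 0 0.001; 0.2 0.1 23.5 0 0 -0; 0.2 -0 23.4 0 0 0; 0.2 0 23.4 0 0 0.001
end [ 0.4966 -0.2716  0.033 ] -2.921
```

View pics/w3.png

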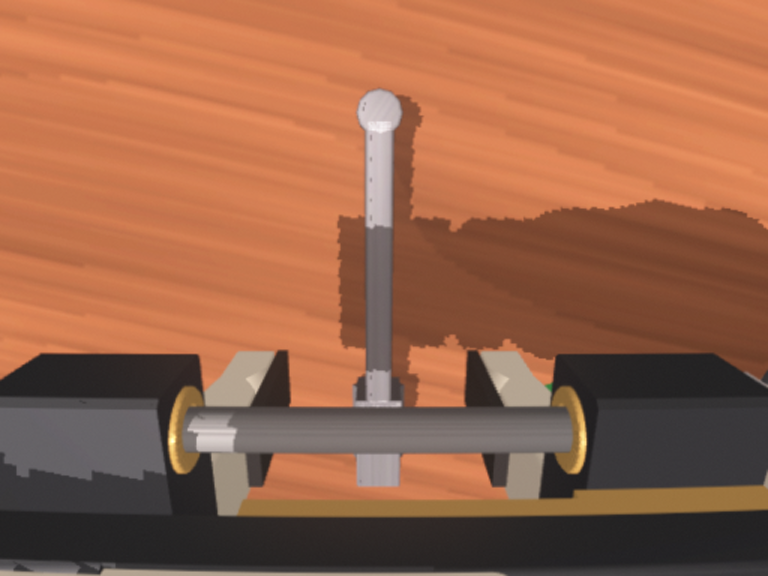

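The projections match the picture: the foot is at (380,111) and the channel end at (378,486), both within 2 px. I'll go down and grip.

>>> step_arm:
  commands: "0 0 30 0 0 0; 0 0 30 0 0 0; 0 0 25 0 0 0; 0.5 0 20 0 0 0; 0.5 0 12 0 0 0; 0 0 0 0 0 0"

```text
t: 8.2
eef_pos: [0.496, -0.2714, 0.0322]
ee_rot: [3.141, -0.001, -2.919]
force: [0.3, 0.0, 0.2]
width: 0.0597
```

>>> step_arm:
  commands: "0 0 0 0 0 0; 0 0 0 0 0 0; 0 0 0 0 0 0; 0 0 0 0 0 0; 0 0 0 0 0 0; 0 0 0 0 0 0"
  jaw: 0
  grip_force: 55

```text
t: 8.95
eef_pos: [0.496, -0.2718, 0.0326]
ee_rot: [-3.142, 0.0, -2.92]
force: [-0.4, -0.5, 1.2]
width: 0.0133
```

```bash
python3 - <<'E'
from h import *
plan([.4538,-.1830,.170],-2.0,8,cyl=False,start=([.496,-.2718,.17],-2.92))
E
```

```text
2.7 12 0 0 0 -0.115; 1.3 12.2 0 0 0 -0.115; -0.1 12.3 0 0 0 -0.115; -1.5 12.2 0 0 0 -0.115; -2.9 11.9 0 0 0 -0.115; -4.2 11.6 0 0 0 -0.115; -5.6 10.9 0 0 0 -0.115; -6.7 10.3 0 0 0 -0.115
end [ 0.4538 -0.183   0.17  ] -2.0
```

>>> step_arm:
  commands: "0 0 -15 0 0 0; 0 0 -25 0 0 0; 0 0 -30 0 0 0; 0 0 -30 0 0 0; 0 0 -25 0 0 0; 0 0 -12 0 0 0; 0 0 0 0 0 0"

```text
t: 9.82
eef_pos: [0.496, -0.2718, 0.1701]
ee_rot: [-3.141, 0.001, -2.92]
force: [-0.0, -0.1, -4.2]
width: 0.0136
```

>>> step_arm:
  commands: "2.5 12 0 0 0 -0.115; 1.5 12 0 0 0 -0.115; 0 12.5 0 0 0 -0.115; -1.5 12 0 0 0 -0.115; -3 12 0 0 0 -0.115; -4 11.5 0 0 0 -0.115; -5.5 11 0 0 0 -0.115; -6.5 10.5 0 0 0 -0.115"

```text
t: 10.82
eef_pos: [0.4522, -0.183, 0.1682]
ee_rot: [3.139, -0.001, -1.996]
force: [-0.1, -0.3, -4.8]
width: 0.0135
```

>>> step_arm:
  commands: "0 0 0 0 0 0; 0 0 0 0 0 0; 0 0 0 0 0 0"

```text
t: 11.2
eef_pos: [0.4533, -0.1837, 0.1692]
ee_rot: [3.141, -0.0, -2.001]
force: [0.5, -0.0, -5.3]
width: 0.0139
```

```bash
python3 - <<'E'
from h import *
s=get_state(); print(s['t'],s['eef_pos'],s['ee_rot'],s['width'],s['force'],s['moment'])
p=grab_frame("wrist"); save(p,"w4.png")
q=grab_frame("scene"); save(q,"s4.png"); t=grab_frame("top")
import pickle; pickle.dump((p,s,q,t),open("w4.pkl","wb"))
cv2.imwrite("pics/s4z.png",cv2.resize(q["frame"][110:240,130:330,::-1],None,fx=4,fy=4,interpolation=cv2.INTER_CUBIC))
E
```

```text
11.2 [ 0.45330438 -0.18373313  0.16921597] [ 3.14108194e+00 -2.49716606e-04 -2.00133177e+00] 0.01387446070182462 [ 0.51493712 -0.02105387 -5.31731602] [ 0.05527114 -0.07084462  0.04209252]
```

View pics/w4.png

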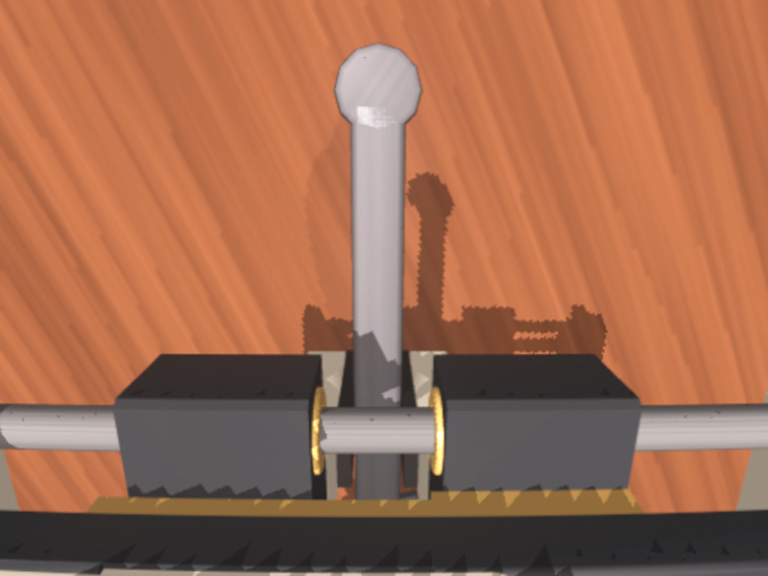

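View pics/s4z.png

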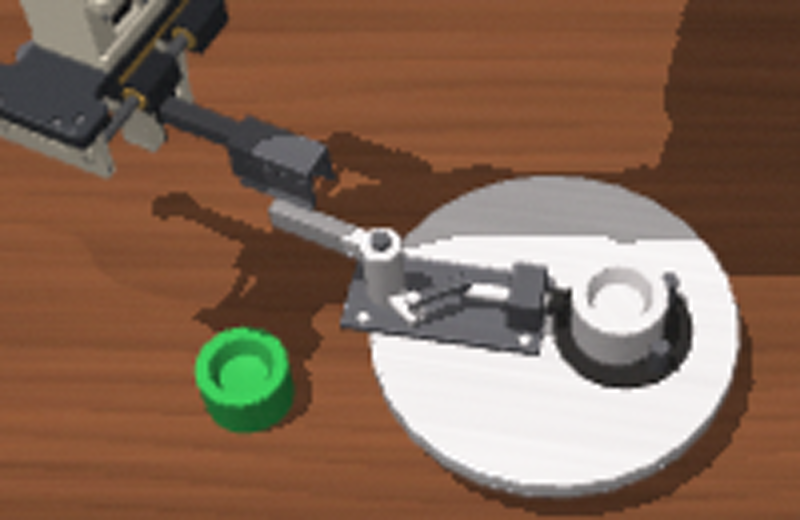

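The wrist picture shows the bar straight in the jaws with its foot at (379,86). The scene zoom shows the channel hovering over the stub, with its open-end top edge from about (290,180) to (330,150) and the stub tip at (280,210). I'll check this numerically.

```bash
python3 - <<'E'
from h import *
import pickle
p,s,q,t=pickle.load(open("w4.pkl","rb"))
u=np.array([np.cos(s['ee_rot'][2]),np.sin(s['ee_rot'][2]),0]); n=np.array([-u[1],u[0],0])
G=s['eef_pos']-[0,0,.0056]
print("foot",proj(p,G+u*.09+[0,0,.007],s)*1.5)
z=lambda X:(proj(q,X)-[130,110])*4
for k,X in dict(endL=G-u*.115+n*.0115+[0,0,.007],endR=G-u*.115-n*.0115+[0,0,.007],stepL=G-u*.059+n*.0115+[0,0,.007],stepR=G-u*.059-n*.0115+[0,0,.007]).items(): print(k,z(X).round(1))
P=np.array([.5166,-.0457,.106]);v=np.array([np.cos(-2.0),np.sin(-2.0),0]);m=np.array([-v[1],v[0],0])
for k,X in dict(tipL=P+v*.078+m*.006,tipR=P+v*.078-m*.006,tipLb=P+v*.078+m*.006-[0,0,.018],piv=P).items(): print(k,z(X).round(1))
print("hub", z(P+[0,0,.014]))
T=lambda X: (proj(t,X)-[190,150])*5
print("top tip", T(P+v*.078), "piv",T(P))
cv2.imwrite("pics/t4z.png",cv2.resize(t["frame"][150:250,190:330,::-1],None,fx=5,fy=5,interpolation=cv2.INTER_CUBIC))
E
```

```text
foot [380.69510552  88.12215394]
endL [307.1 172.5]
endR [326.2 145.1]
stepL [225.6 141.5]
stepR [245.4 115. ]
tipL [267.1 209.3]
tipR [276.7 195.7]
tipLb [271.1 226.4]
piv [380.2 244.4]
hub [378.44479872 230.95698567]
top tip [547.56737018 314.69959061] piv [427.50631316 263.65938579]
```

View pics/t4z.png

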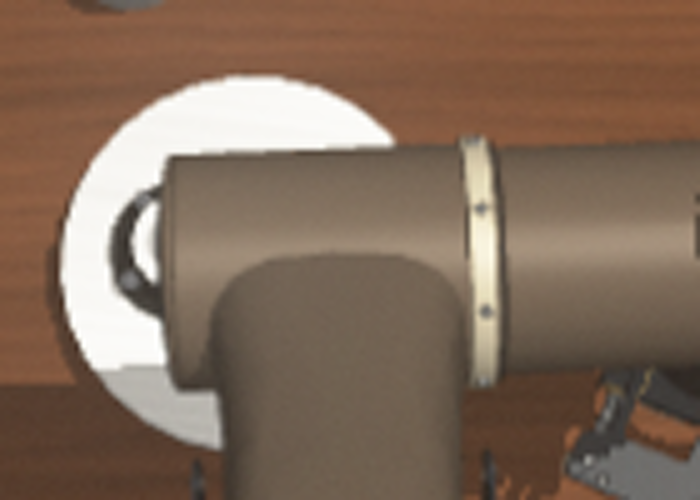

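```bash
python3 - <<'E'
from h import *
import pickle
p,s,q,t=pickle.load(open("w4.pkl","rb"))
x0,y0,k=180,130,12
g=cv2.resize(q["frame"][y0:y0+46,x0:x0+60,::-1],None,fx=k,fy=k,interpolation=cv2.INTER_CUBIC)
u=np.array([np.cos(s['ee_rot'][2]),np.sin(s['ee_rot'][2]),0]); n=np.array([-u[1],u[0],0])
G=s['eef_pos']-[0,0,.0056]
P=np.array([.5166,-.0457,.106]);v=np.array([np.cos(-2.0),np.sin(-2.0),0]);m=np.array([-v[1],v[0],0])
def ln(pts,c):
    a=[((proj(q,X)-[x0,y0]+.5)*k).astype(int) for X in pts]; cv2.polylines(g,[np.array(a)],False,c,1)
w=.0115
ln([G-u*.115+n*w+[0,0,.007],G-u*.115-n*w+[0,0,.007],G-u*.059-n*w+[0,0,.007],G-u*.059+n*w+[0,0,.007],G-u*.115+n*w+[0,0,.007]],(0,255,255))
ln([P+v*.02+m*.006,P+v*.078+m*.006,P+v*.078-m*.006,P+v*.02-m*.006],(0,0,255))
cv2.imwrite("pics/s4zz.png",g)
E
```

```text
(no output)
```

View pics/s4zz.png

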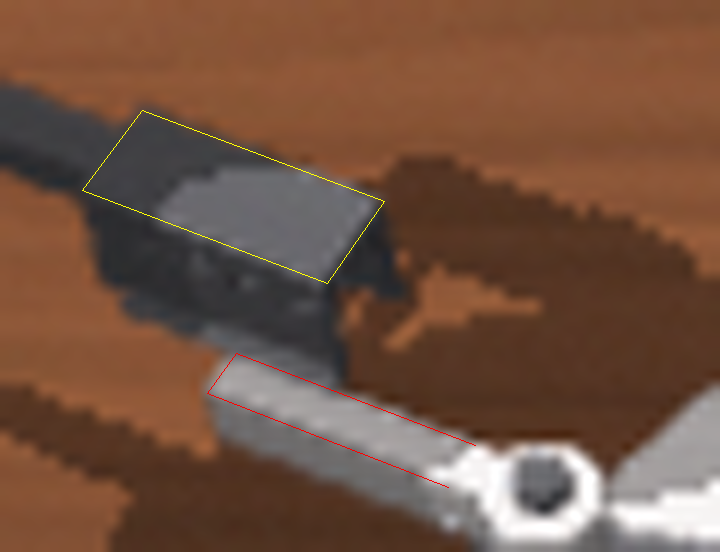

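The overlay agrees to under a pixel, for both the bar in hand and the stub. I'll lower onto the stub.

>>> step_arm:
  commands: "0 0 12 0 0 0; 0 0 12 0 0 0; 0 0 8 0 0 0; 0 0 4 0 0 0; 0 0 4 0 0 0; 0 0 0 0 0 0"

```text
t: 12.1
eef_pos: [0.4532, -0.1834, 0.1294]
ee_rot: [3.141, -0.0, -2.0]
force: [-0.3, -0.2, -5.0]
width: 0.0139
```

>>> step_arm:
  commands: "0 0 4 0 0 0; 0 0 3 0 0 0; 0 0 2 0 0 0; 0 0 2 0 0 0; 0 0 0 0 0 0; 0 0 0 0 0 0"

```text
t: 12.85
eef_pos: [0.4534, -0.1835, 0.1186]
ee_rot: [-3.141, 0.0, -2.0]
force: [-0.1, -0.1, -5.1]
width: 0.0131
```

```bash
cat > look.py <<'E'
from h import *
import sys
s=get_state(); print(s['t'],s['eef_pos'],s['ee_rot'],s['width'],s['force'],s['moment'])
q=grab_frame("scene")
x0,y0,k=180,110,7
g=cv2.resize(q["frame"][y0:y0+80,x0:x0+110,::-1],None,fx=k,fy=k,interpolation=cv2.INTER_CUBIC)
cv2.imwrite("pics/"+sys.argv[1],g)
E
python3 look.py s5.png
```

```text
12.85 [ 0.45337434 -0.18345811  0.11862094] [-3.14145676e+00  5.80706224e-05 -1.99980842e+00] 0.013143644853679678 [-0.07255827 -0.07766667 -5.09535521] [ 0.01169511 -0.01019513 -0.00609734]
```

View pics/s5.png

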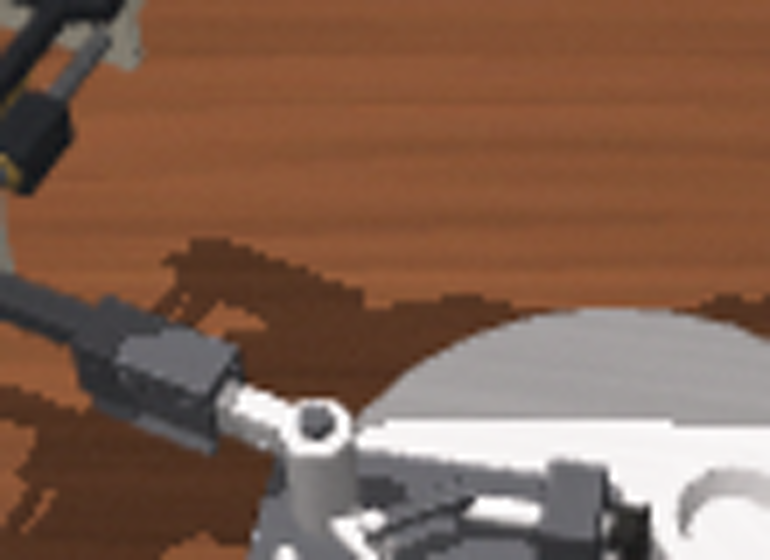

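The channel is over the stub (picture (160,380)), with no contact force yet. About 4 mm remains.

>>> step_arm:
  commands: "0 0 1 0 0 0; 0 0 1 0 0 0; 0 0 0.7 0 0 0; 0 0 0 0 0 0; 0 0 0 0 0 0"

```text
t: 13.52
eef_pos: [0.4533, -0.1835, 0.1159]
ee_rot: [-3.142, -0.0, -2.0]
force: [-0.1, 0.2, -4.0]
width: 0.0135
```

>>> step_arm:
  commands: "-0.1 -4.5 0 0 0 -0.03; -0.1 -4.5 0 0 0 -0.03; -0.1 -4.5 0 0 0 -0.03; -0.1 -4.5 0 0 0 -0.03; 0 0 0 0 0 0; 0 0 0 0 0 0"

```text
t: 14.28
eef_pos: [0.4683, -0.1893, 0.115]
ee_rot: [3.137, -0.0, -1.878]
force: [-5.4, 5.5, -2.5]
width: 0.0137
```

```bash
cat > sw.py <<'E'
from h import *
s=get_state(); P=np.array([.5166,-.0457]); y=s['ee_rot'][2]; d=s['eef_pos'][:2]-P
a=np.arctan2(d[1],d[0]); r=np.hypot(*d); f=s['force']; tq=d[0]*f[1]-d[1]*f[0]
print("t %.2f yaw+2 %.3f ang+2 %.3f r %.4f z %.4f F %s tang %.1f rad %.1f pivtorque %.2f Mz %.2f w %.4f rp %s"%(s['t'],y+2,a+2,r,s['eef_pos'][2],f.round(1),tq/r,(d@f[:2])/r,tq+s['moment'][2],s['moment'][2],s['width'],s['ee_rot'][:2].round(3)))
E
python3 sw.py; python3 look.py s6.png
```

```text
t 14.28 yaw+2 0.122 ang+2 0.105 r 0.1515 z 0.1150 F [-5.4  5.5 -2.5] tang -6.8 rad -3.5 pivtorque -0.55 Mz 0.49 w 0.0137 rp [ 3.137 -0.   ]
14.275 [ 0.46833366 -0.18934559  0.11501612] [ 3.13736700e+00 -2.88767101e-04 -1.87848513e+00] 0.013651444262495198 [-5.37036738  5.49979626 -2.45938673] [2.077082   2.00285854 0.48762883]
```

View pics/s6.png

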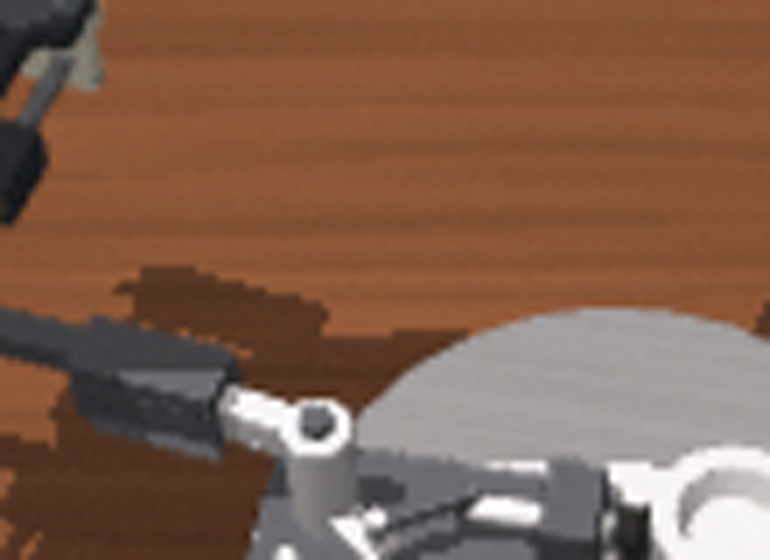

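The lever follows and pushes back with about 0.55 N m. I'll continue in small arcs.

>>> step_arm:
  commands: "-0.1 -6 0 0 0 -0.04; -0.1 -6 0 0 0 -0.04; -0.1 -6 0 0 0 -0.04; -0.1 -6 0 0 0 -0.04; -0.1 -6 0 0 0 -0.04; 0 0 0 0 0 0"

```text
t: 15.08
eef_pos: [0.4966, -0.1958, 0.1146]
ee_rot: [3.135, 0.0, -1.678]
force: [-8.7, 4.6, -0.9]
width: 0.0132
```

```bash
python3 sw.py
```

```text
t 15.07 yaw+2 0.322 ang+2 0.297 r 0.1514 z 0.1146 F [-8.7  4.6 -0.9] tang -9.2 rad -3.4 pivtorque -0.82 Mz 0.58 w 0.0132 rp [3.135 0.   ]
```

>>> step_arm:
  commands: "-0.1 -6 0 0 0 -0.04; -0.1 -6 0 0 0 -0.04; -0.1 -6 0 0 0 -0.04; -0.1 -6 0 0 0 -0.04; -0.1 -6 0 0 0 -0.04; 0 0 0 0 0 0"

```text
t: 15.82
eef_pos: [0.5267, -0.1966, 0.1146]
ee_rot: [3.135, 0.001, -1.478]
force: [-8.2, 0.1, -2.0]
width: 0.0136
```

```bash
python3 sw.py; python3 look.py s7.png
```

```text
t 15.82 yaw+2 0.522 ang+2 0.496 r 0.1512 z 0.1146 F [-8.2  0.1 -2. ] tang -8.1 rad -0.7 pivtorque -0.65 Mz 0.58 w 0.0136 rp [3.135e+00 1.000e-03]
15.825 [ 0.5266745  -0.19661099  0.11464346] [ 3.13500943e+00  9.21475348e-04 -1.47774692e+00] 0.013632227432556486 [-8.17596589  0.14808124 -2.02452924] [0.47993439 2.93064026 0.57738609]
```

View pics/s7.png

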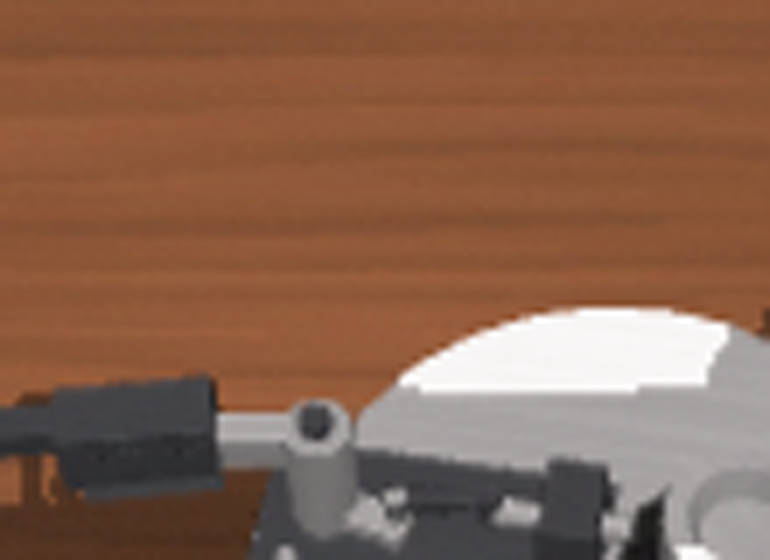

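>>> step_arm:
  commands: "-0.1 -4.5 0 0 0 -0.03; -0.1 -4.5 0 0 0 -0.03; -0.1 -4.5 0 0 0 -0.03; -0.1 -4.5 0 0 0 -0.03; 0 0 0 0 0 0"

```text
t: 16.5
eef_pos: [0.5452, -0.1942, 0.115]
ee_rot: [3.137, 0.001, -1.358]
force: [-6.0, -1.9, -2.2]
width: 0.0134
```

```bash
python3 sw.py
```

```text
t 16.50 yaw+2 0.642 ang+2 0.619 r 0.1512 z 0.1150 F [-6.  -1.9 -2.2] tang -6.2 rad 0.7 pivtorque -0.47 Mz 0.47 w 0.0134 rp [3.137e+00 1.000e-03]
```

>>> step_arm:
  commands: "-0.1 -4.5 0 0 0 -0.03; -0.1 -4.5 0 0 0 -0.03; -0.1 -4.5 0 0 0 -0.03; 0 0 0 0 0 0"

```text
t: 17.0
eef_pos: [0.5602, -0.1906, 0.1156]
ee_rot: [3.141, -0.0, -1.269]
force: [-0.0, -1.0, -3.6]
width: 0.0136
```

```bash
python3 sw.py; python3 look.py s8.png
```

```text
t 17.00 yaw+2 0.731 ang+2 0.721 r 0.1513 z 0.1156 F [-0.  -1.  -3.6] tang -0.3 rad 1.0 pivtorque 0.09 Mz 0.15 w 0.0136 rp [ 3.141 -0.   ]
17.0 [ 0.56017106 -0.1905956   0.11557769] [ 3.14068305e+00 -1.91970143e-04 -1.26904517e+00] 0.013613262119368143 [-0.04670275 -1.02373733 -3.59003983] [-0.60739584  0.50366907  0.1453858 ]
```

View pics/s8.png

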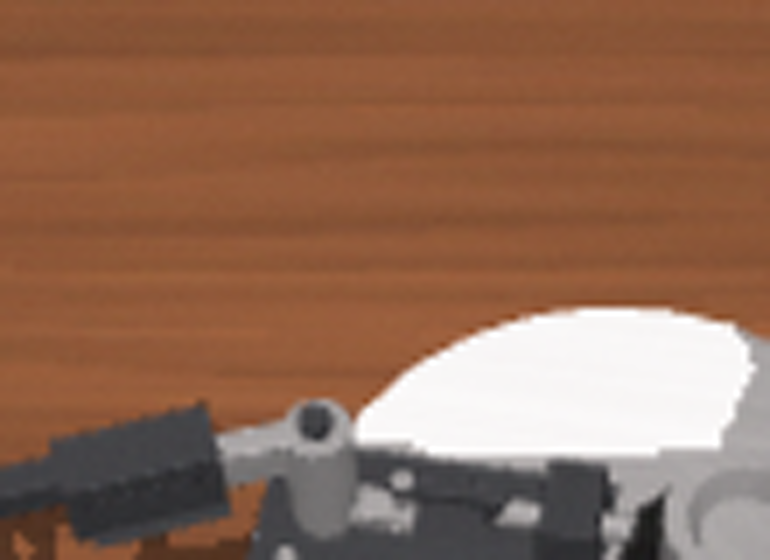

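The torque is now zero, so the dead point is reached. I'll creep on to the stop.

>>> step_arm:
  commands: "0 -3 0 0 0 -0.02; 0 -3 0 0 0 -0.02; 0 0 0 0 0 0; 0 0 0 0 0 0"

```text
t: 17.55
eef_pos: [0.5667, -0.1879, 0.116]
ee_rot: [-3.14, -0.0, -1.23]
force: [1.8, 3.4, -5.5]
width: 0.0137
```

```bash
python3 sw.py
```

```text
t 17.55 yaw+2 0.770 ang+2 0.768 r 0.1508 z 0.1160 F [ 1.8  3.4 -5.5] tang 2.8 rad -2.7 pivtorque 0.24 Mz -0.18 w 0.0137 rp [-3.14 -0.  ]
```

>>> step_arm:
  commands: "0 -3 0 0 0 -0.02; 0 -3 0 0 0 -0.02; 0 0 0 0 0 0; 0 0 0 0 0 0"

```text
t: 18.05
eef_pos: [0.5713, -0.1863, 0.1158]
ee_rot: [3.141, 0.0, -1.19]
force: [-0.4, 0.5, -5.0]
width: 0.0134
```

```bash
python3 sw.py; python3 look.py s9.png
```

```text
t 18.05 yaw+2 0.810 ang+2 0.800 r 0.1509 z 0.1158 F [-0.4  0.5 -5. ] tang -0.2 rad -0.6 pivtorque -0.03 Mz 0.01 w 0.0134 rp [3.141 0.   ]
18.05 [ 0.57131069 -0.18628577  0.11576102] [ 3.14123976e+00  1.35089399e-04 -1.18988573e+00] 0.013376571182757572 [-0.44052794  0.47375288 -4.96564538] [-0.00612402 -0.0348219   0.00947531]
```

View pics/s9.png

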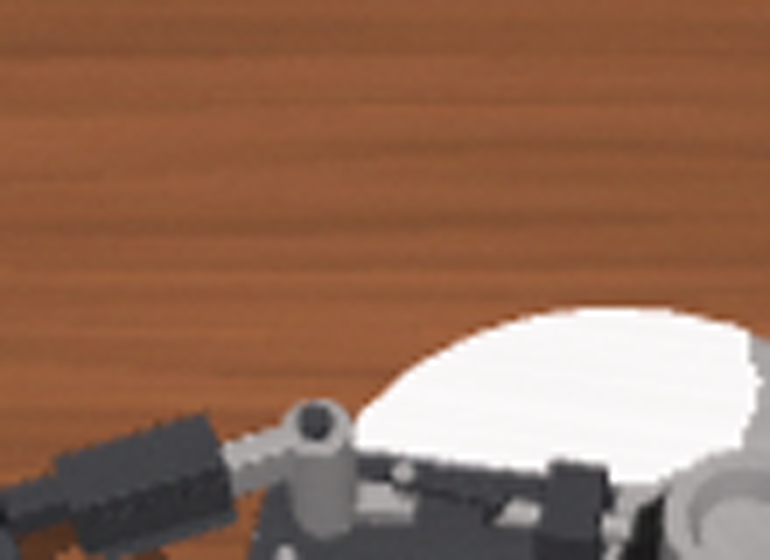

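>>> step_arm:
  commands: "0 -3 0 0 0 -0.02; 0 0 0 0 0 0; 0 0 0 0 0 0"

```text
t: 18.48
eef_pos: [0.5743, -0.1851, 0.1158]
ee_rot: [3.141, 0.0, -1.17]
force: [-0.4, 0.2, -4.6]
width: 0.0134
```

```bash
python3 sw.py
```

```text
t 18.48 yaw+2 0.830 ang+2 0.821 r 0.1509 z 0.1158 F [-0.4  0.2 -4.6] tang -0.3 rad -0.4 pivtorque -0.07 Mz -0.03 w 0.0134 rp [3.141 0.   ]
```

>>> step_arm:
  commands: "0 -3 0 0 0 -0.02; 0 0 0 0 0 0; 0 0 0 0 0 0"

```text
t: 18.85
eef_pos: [0.5771, -0.1839, 0.1158]
ee_rot: [3.142, 0.0, -1.15]
force: [0.5, 0.6, -4.5]
width: 0.0133
```

```bash
python3 sw.py
```

```text
t 18.85 yaw+2 0.850 ang+2 0.842 r 0.1509 z 0.1158 F [ 0.5  0.6 -4.5] tang 0.7 rad -0.3 pivtorque 0.13 Mz 0.03 w 0.0133 rp [3.142 0.   ]
```

>>> step_arm:
  commands: "0 -3 0 0 0 -0.02; 0 0 0 0 0 0; 0 0 0 0 0 0"

```text
t: 19.23
eef_pos: [0.5794, -0.1828, 0.1157]
ee_rot: [3.141, 0.0, -1.13]
force: [-2.4, -1.3, -4.3]
width: 0.0137
```

```bash
python3 sw.py
```

```text
t 19.23 yaw+2 0.870 ang+2 0.859 r 0.1508 z 0.1157 F [-2.4 -1.3 -4.3] tang -2.8 rad 0.2 pivtorque -0.29 Mz 0.12 w 0.0137 rp [3.141 0.   ]
```

>>> step_arm:
  commands: "0 -1.5 0 0 0 -0.01; 0 0 0 0 0 0; 0 0 0 0 0 0"

```text
t: 19.6
eef_pos: [0.5806, -0.1822, 0.1157]
ee_rot: [3.141, 0.001, -1.12]
force: [-5.0, -1.2, -3.1]
width: 0.0132
```

```bash
python3 sw.py; python3 look.py s10.png
```

```text
t 19.60 yaw+2 0.880 ang+2 0.867 r 0.1507 z 0.1157 F [-5.  -1.2 -3.1] tang -5.0 rad -1.0 pivtorque -0.44 Mz 0.32 w 0.0132 rp [3.141e+00 1.000e-03]
19.6 [ 0.58055517 -0.18216129  0.11565087] [ 3.14055660e+00  5.23286716e-04 -1.11988646e+00] 0.013247987853971776 [-4.96876669 -1.18670274 -3.05435811] [-0.20034463  1.54182262  0.31862343]
```

View pics/s10.png

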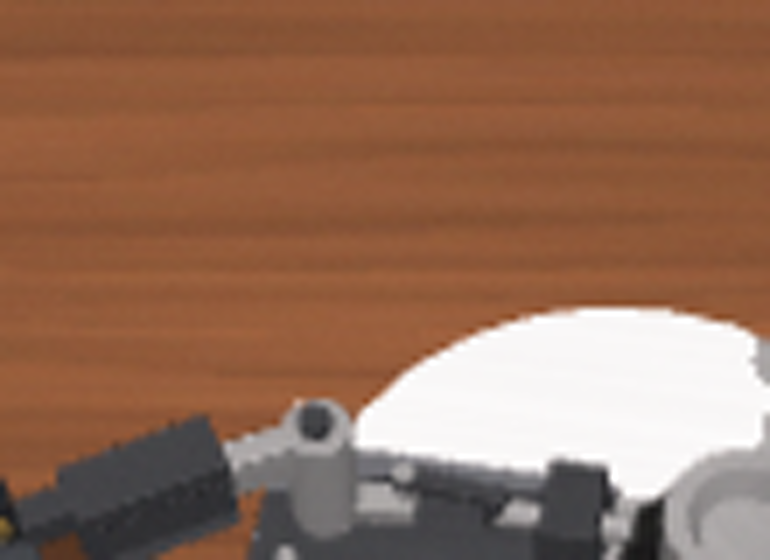

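The stop is felt: stiffness rises from 0.86 rad, with about 5 N at the hand. I'll back off to mid-play and lift straight up.

>>> step_arm:
  commands: "0 2.3 0 0 0 0.015; 0 2.2 0 0 0 0.015; 0 0 0 0 0 0; 0 0 0 0 0 0"

```text
t: 20.15
eef_pos: [0.5778, -0.184, 0.1162]
ee_rot: [-3.14, -0.001, -1.15]
force: [0.0, 0.1, -5.2]
width: 0.0135
```

```bash
python3 sw.py
```

```text
t 20.15 yaw+2 0.850 ang+2 0.846 r 0.1512 z 0.1162 F [ 0.   0.1 -5.2] tang 0.1 rad -0.1 pivtorque 0.02 Mz 0.01 w 0.0135 rp [-3.14e+00 -1.00e-03]
```

>>> step_arm:
  commands: "0 0 -3 0 0 0; 0 0 -5 0 0 0; 0 0 -6 0 0 0; 0 0 -7 0 0 0; 0 0 -8 0 0 0; 0 0 -10 0 0 0; 0 0 -12 0 0 0; 0 0 -8 0 0 0"

```text
t: 21.15
eef_pos: [0.5774, -0.1841, 0.1761]
ee_rot: [-3.141, -0.001, -1.15]
force: [-0.5, 1.2, -4.9]
width: 0.0134
```

```bash
python3 sw.py; python3 look.py s11.png
```

```text
t 21.15 yaw+2 0.850 ang+2 0.843 r 0.1511 z 0.1761 F [-0.5  1.2 -4.9] tang 0.0 rad -1.3 pivtorque -0.01 Mz -0.01 w 0.0134 rp [-3.141e+00 -1.000e-03]
21.15 [ 0.57741114 -0.18407363  0.17606712] [-3.14059871e+00 -5.53565598e-04 -1.14972769e+00] 0.013438274929279443 [-0.50092536  1.21040863 -4.93133827] [ 0.04002292 -0.06644671 -0.01477352]
```

View pics/s11.png

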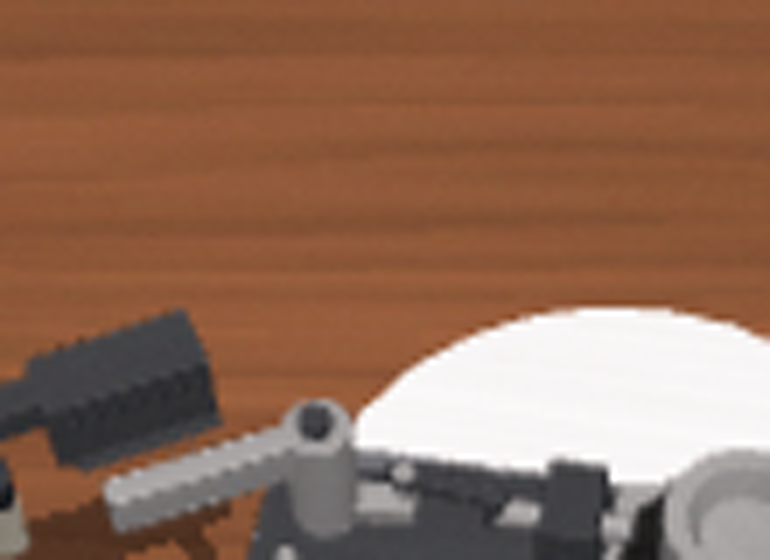

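The picture shows the bar clear and the lever holding its locked position at (200,480). I'll carry the bar back to its original clear spot.

```bash
python3 - <<'E'
from h import *
plan([.497,-.285,.170],-2.92,12,cyl=False)
E
```

```text
4.9 9.6 0.6 0 0 0.148; 6.3 8.7 0.6 0 0 0.147; 7.5 7.8 0.5 0 0 0.148; 8.5 6.5 0.6 0 0 0.147; 9.4 5.2 0.6 0 0 0.148; 10.1 3.8 0.6 0 0 0.147; 10.6 2.3 0.6 0 0 0.148; 10.7 0.7 0.6 0 0 0.147
10.7 -0.9 0.5 0 0 0.148; 10.5 -2.5 0.6 0 0 0.147; 10 -4 0.6 0 0 0.148; 9.3 -5.4 0.6 0 0 0.147
end [ 0.497 -0.285  0.17 ] -2.92
```

>>> step_arm:
  commands: "5 9.5 0.5 0 0 0.148; 6.5 8.5 0.5 0 0 0.147; 7.5 8 0.5 0 0 0.148; 8.5 6.5 0.5 0 0 0.147; 9.5 5 0.5 0 0 0.148; 10 4 0.5 0 0 0.147; 10.5 2.5 0.5 0 0 0.148; 10.5 0.5 0.5 0 0 0.147"

```text
t: 22.2
eef_pos: [0.5231, -0.2514, 0.1708]
ee_rot: [3.141, -0.0, -2.335]
force: [0.5, -0.9, -3.9]
width: 0.0133
```

>>> step_arm:
  commands: "10.5 -1 0.5 0 0 0.148; 10.5 -2.5 0.5 0 0 0.147; 10 -4 0.5 0 0 0.148; 9.5 -5.5 0.5 0 0 0.147; 0 0 0 0 0 0; 0 0 0 0 0 0"

```text
t: 22.95
eef_pos: [0.4968, -0.2848, 0.1689]
ee_rot: [-3.142, 0.0, -2.917]
force: [-0.6, -0.5, -4.5]
width: 0.0136
```

>>> step_arm:
  commands: "0 0 20 0 0 0; 0 0 30 0 0 0; 0 0 30 0 0 0; 0 0 25 0 0 0; 0 0 15 0 0 0; 0 0 7 0 0 0; 0 0 3 0 0 0; 0 0 0 0 0 0"

```text
t: 23.95
eef_pos: [0.4971, -0.285, 0.0394]
ee_rot: [-3.141, 0.001, -2.919]
force: [-0.4, 0.1, -4.8]
width: 0.0135
```

```bash
python3 sw.py; python3 - <<'E'
from h import *
s=get_state(); print(s['eef_pos'],s['ee_rot'])
p=grab_frame("wrist"); save(p,"w12.png"); q=grab_frame("scene"); save(q,"s12.png")
E
```

```text
t 23.95 yaw+2 -0.919 ang+2 0.348 r 0.2401 z 0.0394 F [-0.4  0.1 -4.8] tang -0.4 rad -0.0 pivtorque -0.12 Mz -0.02 w 0.0135 rp [-3.141e+00  1.000e-03]
[ 0.49712268 -0.28501949  0.03942834] [-3.14112934e+00  7.98192357e-04 -2.91944219e+00]
```

View pics/s12.png

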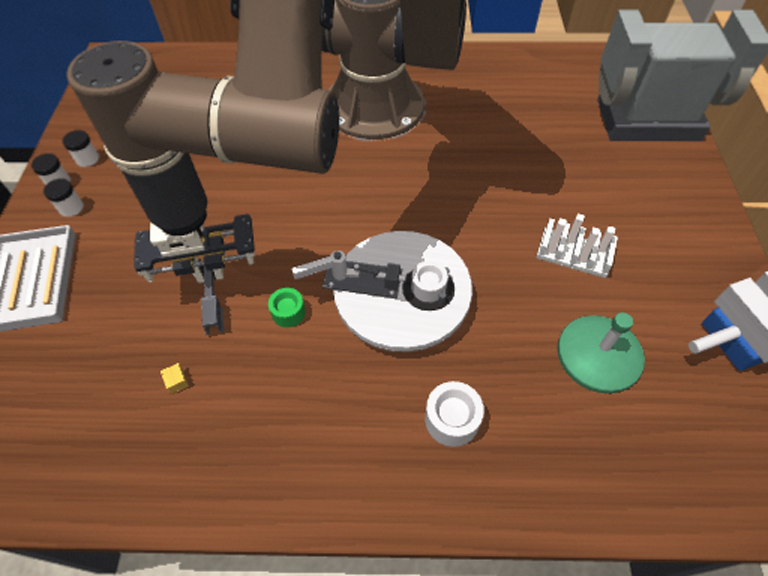

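The lever stays locked (stub end at (297,272)), and the bar hangs about 7 mm over clear bench. I'll lower it to contact.

>>> step_arm:
  commands: "0 0 3 0 0 0; 0 0 2.5 0 0 0; 0 0 1 0 0 0; 0 0 0.3 0 0 0; 0 0 0 0 0 0; 0 0 0 0 0 0"

```text
t: 24.8
eef_pos: [0.4966, -0.2849, 0.0326]
ee_rot: [-3.141, 0.0, -2.92]
force: [-3.2, 2.6, 5.5]
width: 0.0134
```

Contact is made: vertical force went from -4.8 to +5.5 N. I'll release and retreat upward.

>>> step_arm:
  commands: "0 0 0 0 0 0; 0 0 0 0 0 0; 0 0 0 0 0 0; 0 0 0 0 0 0"
  jaw: 50

```text
t: 25.3
eef_pos: [0.4968, -0.285, 0.032]
ee_rot: [-3.141, 0.0, -2.92]
force: [0.4, -1.0, 0.5]
width: 0.0469
```

>>> step_arm:
  commands: "0 0 -15 0 0 0; 0 0 -25 0 0 0; 0 0 -40 0 0 0; 0 0 -40 0 0 0; 0 0 -40 0 0 0; 0 0 -30 0 0 0; 0 0 0 0 0 0; 0 0 0 0 0 0"

```text
t: 26.3
eef_pos: [0.4963, -0.2847, 0.2224]
ee_rot: [3.141, 0.001, -2.92]
force: [-1.1, -0.0, -0.7]
width: 0.0501
```

```bash
python3 - <<'E'
from h import *
s=get_state(); print(s['t'],s['eef_pos'],s['ee_rot'],s['width'],s['force'])
p=grab_frame("wrist"); save(p,"w13.png"); q=grab_frame("scene"); save(q,"s13.png")
cv2.imwrite("pics/s13z.png",cv2.resize(q["frame"][140:240,120:320,::-1],None,fx=4,fy=4,interpolation=cv2.INTER_CUBIC))
G=np.array([.4966,-.2849,.034]);u=np.array([np.cos(-2.92),np.sin(-2.92),0])
for o in (-.115,0,.09): print(o,proj(p,G+u*o,s)*1.5,(proj(q,G+u*o)-[120,140])*4)
E
```

```text
26.3 [ 0.49634705 -0.28474474  0.22237847] [ 3.14146690e+00  5.14212882e-04 -2.91994848e+00] 0.05010923295073079 [-1.05908652 -0.04769333 -0.70186193]
-0.115 [378.19293046 421.02563786] [ 83.09121765 307.52250505]
0 [378.26754899 264.6236544 ] [ 76.60252616 161.4642734 ]
0.09 [378.32404275 119.62117486] [72.08581929 59.27616563]
```

View pics/s13z.png

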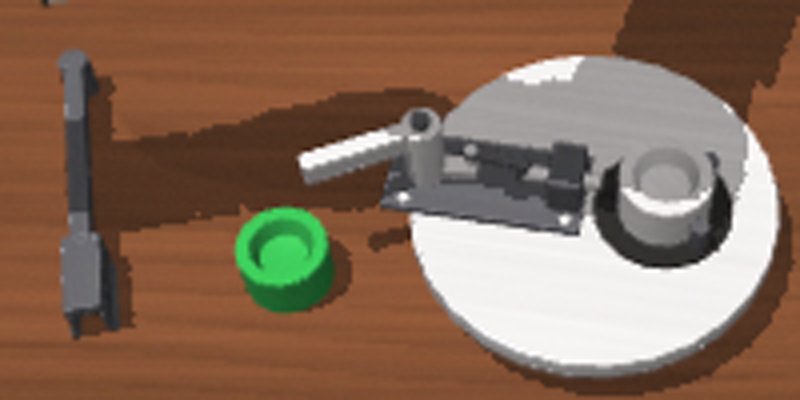

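View pics/w13.png

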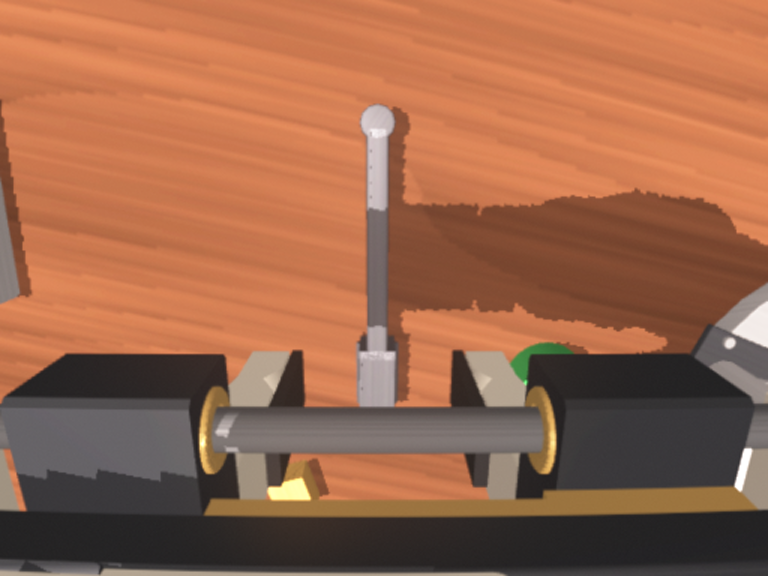

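```bash
python3 - <<'E'
from h import *
q=grab_frame("scene")
P=np.array([.5166,-.0457,.106])
t=atz(q,(120+304/4,140+163/4),.106); d=t-P; print("lever ang+2",np.arctan2(d[1],d[0])+2,np.linalg.norm(d))
i=atz(q,(120+666/4,140+174/4),.084); print("insert",i,np.hypot(*(i-P)[:2]))
cv2.imwrite("pics/s14.png",cv2.resize(q["frame"][160:215,255:320,::-1],None,fx=10,fy=10,interpolation=cv2.INTER_CUBIC))
E
```

```text
lever ang+2 0.8330219704681858 0.0756650344977331
insert [0.53777564 0.10776726 0.084     ] 0.15492129305170046
```

View pics/s14.png

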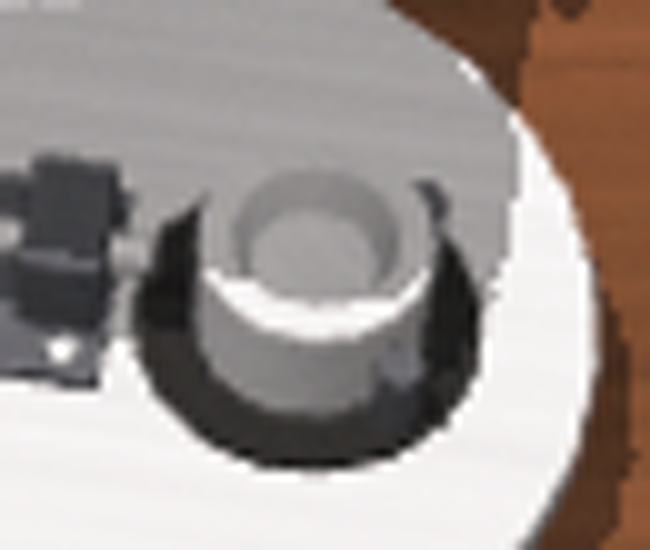

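The insert stands upright against both pins, at (430,195) and (400,380), and measures 154.9 mm from the hinge axis. The lever is about 0.83 rad from its start. I'm handing in.

```bash
python3 -c "
from station import *
print(job_done())"
```

```text
the job is handed in; nothing more can be done
None
```

The insert is locked in its nest and the bar is back flat on the bench; I handed the job in at about 26 s. `job_done()` gives no verdict, so this rests on my own checks.

- **Swing:** I seated the bar's channel on the stub and swung the lever counter-clockwise through the bar. The resistance peaked at about 0.8 N m, fell to zero near 0.7 rad, and the lever then moved ahead on its own. I felt the stop lightly, with about 5 N at the hand, backed off to mid-play and lifted the bar straight off.
- **Lever:** it is still locked after the bar came off, at about 0.83 rad from its start.
- **Insert:** it stands upright against both pins, 154.9 mm from the hinge axis by camera (155 mm nominal).
- **Bar:** it lies flat close to where it started, about 0.33 m from the turntable's centre, at the position predicted in the wrist picture.
- **Robot and other items:** the gripper is open and about 0.19 m clear above the bar. The stand, gauge and lamp look unmoved.

No check failed. I measured the lever angle and insert position only to camera accuracy (about 2 mm), and I did not measure the plunger nose itself.

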